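Post the crayon tin through the flap of the returns box

ROBOT

A 6-joint arm with a two-finger parallel gripper is mounted at the origin on the work surface. World frame = base frame: x ahead of the robot, y to its left, z up, the work surface at z = 0. Lengths are in mm, angles in rad, forces in N, time in s.
With the tool pointing down it reaches from about 350 to 775 mm from the base axis. Payload 7.3 kg.
Tool frame: the origin (TCP) lies midway between the tips of the shut fingers; the grasp point (between the pads) lies bot.tcp_to_grasp behind it (bot.tcp_to_grasp is the distance from the TCP to the grasp point, in mm); z points along the fingers, y is the direction in which the jaws open and shut (so a half turn about z gives the same grasp; the last joint's range is limited). The gripper opens to 92 mm and grips with 3 to 60 N. Pads are 19 mm wide; open, the fingers measure 130 mm over their backs; the gripper's body (75 mm by 190 mm) begins 47 mm behind the grasp point.
Start: joints at [-1.3, 0.342, 1.524, -0, 1.275, -0.146], TCP at [212.563, -480.064, 226.741] pointing down, gripper open.
Joint ranges: [-2.53, 2.53], [-0.77, 2.02], [0.04, 2.7], [-1, 4.14], [0.28, 2.66], [-3.11, 3.11]. Speed limits (rad/s): [2.57, 2.57, 3.14, 3.14, 3.14, 3.14].

INTERFACE

Orientations are given as [roll, pitch, yaw] about the fixed x, y, z axes, in that order (R = Rz(yaw) Ry(pitch) Rx(roll)).
In Python, from plant import bot gives the robot as it stands.
- The arm moves only by the shell command python3 -m inch 'ROWS'. ROWS is JSON, one flat list of numbers, 7 for each row, row after row: the shift along the world's x, y, z in cm, then the turn, a rotation vector about the world's x, y, z in degrees, then the gripper command: -1 is shut, 1 is fully open, values between are in proportion. In form: [tx, ty, tz, ax, ay, az, fingers, tx, ty, tz, ax, ay, az, fingers, ...]. A call has exactly 5 rows; each row is the pose to reach, as a shift and turn from the pose measured when the call began; what a row does not reach only later rows make up. A row lasts 1/10 s, in which the tool goes at most 50 mm and 8.59 degrees, less where a joint would pass 70% of its speed; a pose out of reach is approached as far as the arm can. A call with a gripper value outside its range is refused whole. The fingers move at their own pace and stop on an object; the grip force is fixed at half the most. Time passes only in rows, so rows that repeat a pose let the fingers close, or fill a call up. It gives the time, the measured TCP pose, the force and the opening at its end, in the units of the state.
- bot.get_obs(): the state, without advancing time (a new reading comes with each control period).
- bot.capture(name): name is "scene" or "top" or "wrist"; returns the picture (420x560x3 uint8, red, green, blue); there is no depth.
- bot.calibration(name): a dict with "fx", "fy", "cx", "cy" (pixels), "cam_to_world" (4x4, takes a point from camera to world coordinates). Camera axes: x right, y down, z forward; pixel columns grow to the right and rows downward; lengths in mm; the calibration is good to about 2 mm. A picture is of the moment at which its call begins: read the wrist's pose just before it. calibration takes no time and is no camera call; for the wrist camera it gives the pose at the moment of the call.
- bot.close_job(): hands the job in, once; it reports no verdict.
The state is a dict: "time": time; "joint_positions": joint angles; "dq": joint speeds; "tau": joint torques, N m; "tool_pos": TCP position; "tcp_rot": TCP orientation; "contact_force": force on the tool from outside, world axes, zero at the start; "moment": the same for the moment, N m; "grip_width": finger opening in mm.
Only numpy, scipy, OpenCV 4.12 (cv2) and the standard library are available. Lean on these libraries where they do the work, as an engineer would, in place of code of your own. Each camera call takes 0.05 s, during which the arm holds its last target.

TASK

Put the flat metal crayon tin away: push it along the wooden landing until it is in front of the mouth, then push it in through the hanging flap so that it slides down inside the returns box, and draw back so that the flap hangs fully shut behind it. Just push the tin along with the fingers, without lifting or carrying it or tipping it over, and leave the roll of tape, the tumbler, the pen cup and the glue stick where they are.

Things in the scene. Friction and masses are not known exactly. Their poses are not given: they have to be found in the camera images.
- returns_box: Fixed wooden box; its mouth faces away from the robot and a landing lies before it. Origin at table level under the middle of the mouth, on the front wall's outer face; x points level into the box, y along the front wall, z up. Landing: flat, no rim, 55 mm above the table, x -140 to 0, y -180 to +180 mm. Front wall: x 0 to 10, y -90 to +90 mm. Box top (clear roof) at z 132 mm, back wall at x 175 mm.
- mouth (a point): Middle of the lower edge of the mouth (the opening in the front wall), on the wall's outer face, 55 mm above the table; axes as the returns box. The mouth is 110 mm wide and 61 mm high; the lintel above it is 10 mm thick and ends at the box's top, 77 mm above this point.
- sill_edge (a point): Middle of the inner edge of the sill, a level slippery steel plate at landing height that runs 22 mm in from the mouth. Beyond this edge a slippery steel chute falls 35 degrees, over 63 mm, to a floor 10 mm above the table. A part whose centre passes the edge tips and slides down by itself.
- flap_hinge_mid (a point): Middle of the flap's hinge: a level hinge along the front wall, just inside the mouth (16 mm behind the wall's outer face), 117 mm above the table.
- flap (a joint): Light grey plastic flap, 20 g, 118 mm wide, hanging 58 mm down from its top hinge just inside the mouth, 4 mm clear of the sill. 0 = hanging shut; grows in rad as it is pushed inwards, at most 1.4; it cannot open outwards. A part pushed against it opens it; it falls shut by its own weight when nothing holds it.
- tin: Flat metal crayon tin, 56 mm (x) by 80 mm (y) by 24 mm high, 0.08 to 0.18 kg, lying on the landing at one side of the mouth (either), about 110 mm off the mouth's middle and turned up to 0.22 rad from the box's axes. Its x points roughly into the box: the 80 mm side faces the wall. Origin at the centre of its underside.
- tape: Roll of tape lying flat on the landing on the other side of the mouth, 64 mm outside diameter, 24 mm high. Origin at the centre of its underside. To be left alone.
- tumbler: Steel drinking tumbler with a white cap, 68 mm diameter, 193 mm tall, standing on the table. Origin at the centre of its underside. To be left alone.
- pen_cup: Grey cup with pens, 80 mm diameter, about 155 mm tall with the pens, standing on the table. Origin at the centre of its underside. To be left alone.
- glue_stick: White glue stick standing on the table, 28 mm diameter, 95 mm tall. Origin at the centre of its underside. To be left alone.
Not all that is in view belongs to the job. What is shaped like the tin but purple is not meant.

How it is judged (in metres and radians):
On the way, in this order (a step that is already met when the one before it is completed fails the run):
1. the tin lies on the landing in front of the mouth (x of tin in the frame of returns_box below -0.025 m and y of tin in the frame of returns_box between -0.03 and 0.03 m), for 0.05 s.
2. the tin, in the mouth, pushes the flap open (value of joint flap above 0.3 rad and x of tin in the frame of returns_box between -0.02 and 0.075 m), for 0.05 s.
At the end, for the whole second after the job is handed in: The tin lies at rest inside the returns box, down off the sill (its underside's centre lower than 40 mm above the table and more than 50 mm inside the front wall's outer face, tilted less than 0.8 rad), and the flap hangs shut (less than 0.06 rad) (x of tin in the frame of returns_box between 0.05 and 0.175 m and y of tin in the frame of returns_box between -0.08 and 0.08 m and height (world z) of tin below 0.04 m and angle between tin's own z axis and vertical below 0.8 rad and linear speed of tin below 0.02 m/s and value of joint flap below 0.06 rad); the robot touches nothing.
It fails at once if the tin is lifted more than 15 mm off the landing (height (world z) of tin above 0.07 m).
It fails at once if the tin is turned over or stood on edge (angle between tin's own z axis and vertical above 1.1 rad).
It fails at once if the roll of tape is moved more than 15 mm (distance of tape from where it was at the start of the episode above 0.015 m).
It fails at once if the tumbler, the pen cup or the glue stick is moved more than 15 mm (distance of any of tumbler, pen_cup, glue_stick from where it was at the start of the episode above 0.015 m).
It also fails if it takes over 58 s, if anything falls off the work surface, if the arm or the gripper's body presses on something with over 40 N, if the wrist force passes 120 N, or if a joint passes its speed limit or range.

## Working session

There is one attempt and no reset: what is moved stays moved. The work goes in short steps, Python scripts to look and compute and a shell command to move; the robot and the scene stay as the last step left them, time stands still between calls to the robot, and variables do not carry over. Pictures are saved under pics/ and viewed, and the job is handed in when it is done.

```bash
ls; mkdir -p pics
python3 - <<'E'
from plant import bot
import cv2
print(bot.get_obs(), bot.tcp_to_grasp)
for n in ("scene","top","wrist"):
    c=bot.calibration(n); print(n,c)
    cv2.imwrite(f"pics/{n}0.png",bot.capture(n)[:,:,::-1])
E
```

```text
pics
{'time': 0.0, 'joint_positions': array([-1.30002771e+00,  3.42721880e-01,  1.52500403e+00,  8.62716637e-06,
        1.27541039e+00, -1.46017096e-01]), 'dq': array([-2.96421525e-04, -8.09276941e-05, -2.66307230e-04, -2.17166968e-04,
        5.95836426e-04,  2.24564701e-03]), 'tau': array([ 9.98138858e-04, -4.31250143e+01, -2.44216973e+01,  7.18521327e-02,
        5.60707622e-02, -1.23566715e-04]), 'tool_pos': array([ 212.43743093, -479.65662083,  226.04994142]), 'tcp_rot': array([-3.14006664e+00, -2.32760012e-04,  4.16783013e-01]), 'contact_force': array([-0.02192126, -0.2707865 , -0.7638811 ]), 'moment': array([-0.0070876 ,  0.00780521, -0.06516763]), 'grip_width': 92.05485010760948} 18.8
scene {'fx': 388.03610799847877, 'fy': 388.03610799847877, 'cx': 276.9229640287742, 'cy': 210.32640397489854, 'cam_to_world': array([[ 3.86126514e-01,  5.20389982e-01, -7.61643343e-01,
         1.48339579e+03],
       [ 9.22334428e-01, -2.30635676e-01,  3.10010302e-01,
        -3.63551028e+02],
       [-1.43358722e-02, -8.22193075e-01, -5.69028146e-01,
         7.28924609e+02],
       [ 0.00000
[... 301 characters left out ...]
,  2.74081271e-02, -3.94689937e-03,
        -4.09183848e+00],
       [ 1.39102497e-03, -9.26523168e-02, -9.95697551e-01,
         1.47084009e+03],
       [ 0.00000000e+00,  0.00000000e+00,  0.00000000e+00,
         1.00000000e+00]])}
wrist {'fx': 377.68562617399823, 'fy': 377.68562617399823, 'cx': 279.7920652619111, 'cy': 206.6814246543142, 'cam_to_world': array([[ 4.04275965e-01, -8.85429025e-01, -2.29295413e-01,
         2.74219621e+02],
       [-9.14636696e-01, -3.91588035e-01, -1.00491418e-01,
        -4.51630481e+02],
       [-8.11321733e-04,  2.50348264e-01, -9.68155508e-01,
         3.84582789e+02],
       [ 0.00000000e+00,  0.00000000e+00,  0.00000000e+00,
         1.00000000e+00]])}
```

View pics/scene0.png

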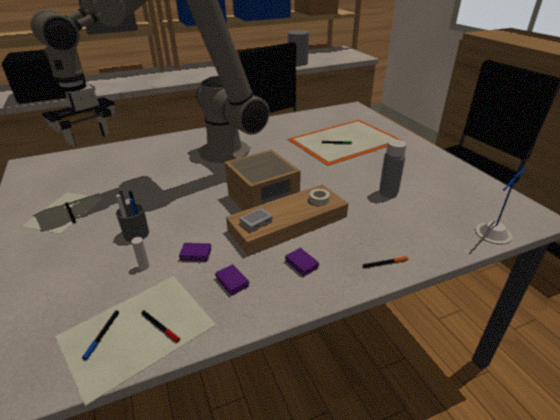

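View pics/top0.png

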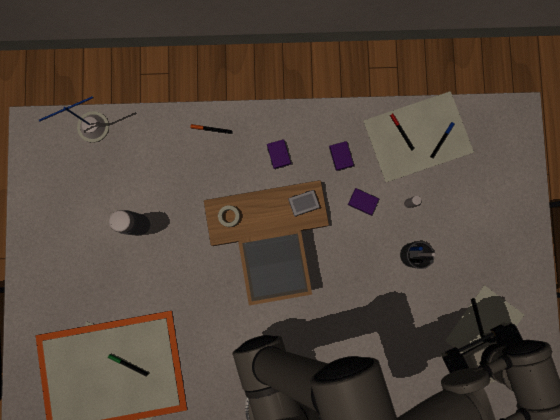

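Run:
```python
import cv2
i=cv2.imread("pics/top0.png")[165:315,195:345]
cv2.imwrite("pics/crop0.png",cv2.resize(i,(600,600),interpolation=cv2.INTER_CUBIC))
i=cv2.imread("pics/scene0.png")[140:260,205:365]
cv2.imwrite("pics/crop1.png",cv2.resize(i,(800,600),interpolation=cv2.INTER_CUBIC))
```

```text
(no output)
```

View pics/crop0.png

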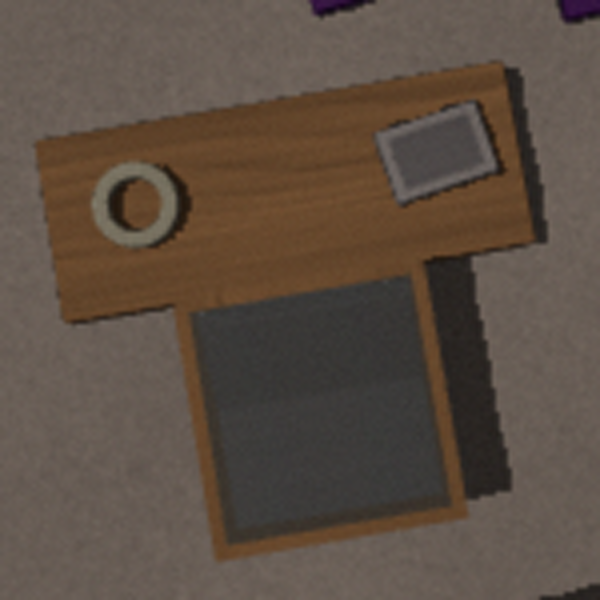

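View pics/crop1.png

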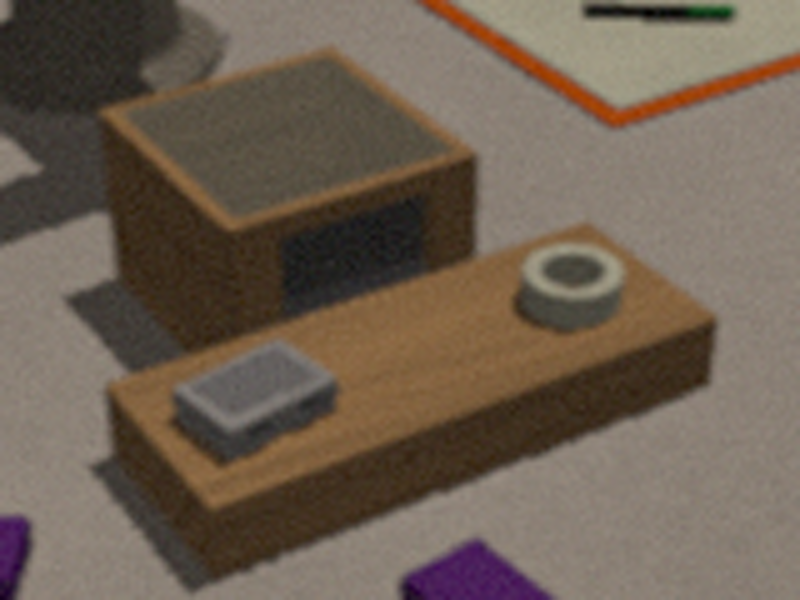

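```bash
cat > h.py <<'E'
import numpy as np, cv2
from plant import bot
def p2w(name,uv,z,c=None):
    c=c or bot.calibration(name); T=c["cam_to_world"]; uv=np.atleast_2d(uv).astype(float)
    d=np.c_[(uv[:,0]-c["cx"])/c["fx"],(uv[:,1]-c["cy"])/c["fy"],np.ones(len(uv))]@T[:3,:3].T
    o=T[:3,3]; return o+d*((z-o[2])/d[:,2])[:,None]
def w2p(name,P,c=None):
    c=c or bot.calibration(name); T=c["cam_to_world"]; q=(np.atleast_2d(P)-T[:3,3])@T[:3,:3]
    return np.c_[q[:,0]/q[:,2]*c["fx"]+c["cx"],q[:,1]/q[:,2]*c["fy"]+c["cy"]]
def rigid(m,w):
    m=np.array(m,float);w=np.array(w)[:,:2]
    mc,wc=m.mean(0),w.mean(0); a=m-mc;b=w-wc
    th=np.arctan2((a[:,0]*b[:,1]-a[:,1]*b[:,0]).sum(),(a*b).sum())
    R=np.array([[np.cos(th),-np.sin(th)],[np.sin(th),np.cos(th)]]); t=wc-R@mc
    return th,t,R,np.abs((m@R.T+t)-w).max()
E
python3 - <<'E'
from h import *
f=lambda L:np.array([(195+(x+.5)/4-.5,165+(y+.5)/4-.5) for x,y in L])
# landing corners: left in image = +y world = -y box ; top = x_box -140
W=p2w("top",f([(37,142),(503,63),(537,241),(65,322)]),55)
th,t,R,e=rigid([(-140,-180),(-140,180),(0,180),(0,-180)],W);print("box",th,t,e)
Wb=p2w("top",f([(219,559),(467,514)]),132); print("back corners in box",(Wb[:,:2]-t)@R)
Wt=p2w("top",f([(376,131),(474,101),(498,170),(403,203)]),79)
t2,tt,R2,e2=rigid([(-28,-40),(-28,40),(28,40),(28,-40)],Wt);print("tin",t2,tt,e2,"in box",(tt-t)@R,t2-th)
Wr=p2w("top",f([(134,205)]),79)[:,:2];print("tape",Wr,(Wr-t)@R)
for n,px,z in(("tumbler",(121,221),193),("pen",(418,254),95),("glue",(417,201),95)): 
    w=p2w("top",px,z)[:,:2]; print(n,w,(w-t)@R)
print("mouth",t,"hinge dir",R[:,0])
E
```

```text
box -2.9989856316701244 [518.02492658  26.57955951] 1.9271849098984148
back corners in box [[182.54357963 -87.58549329]
 [181.34957713  88.34735424]]
tin -2.844066825326615 [612.12114631 -77.18277824] 3.1523179226283276 in box [-78.39389963 116.08237508] 0.15491880634350963
tape [[578.38114504 148.12127966]] [[ -77.01754676 -111.72985428]]
tumbler [[563.31198432 425.5727888 ]] [[-101.53391605 -388.50660035]]
pen [[ 451.20004074 -401.46490545]] [[126.98199244 414.20188669]]
glue [[ 605.5298327  -406.94120691]] [[-25.00285835 441.5565882 ]]
mouth [518.02492658  26.57955951] hinge dir [-0.98984884 -0.14212415]
```

```bash
python3 -m inch '[4,2,0,0,0,-2,-1, 8,6,0,0,0,-4,-1, 12,10,0,0,0,-7,-1, 16,13.5,0,0,0,-7,-1, 20,17,0,0,0,-7,-1]'; python3 -m inch '[4,3.6,0,0,0,0,-1, 8,7.2,0,0,0,0,-1, 11,10.8,0,0,0,0,-1, 14,14.4,0,0,0,0,-1, 14,17,0,0,0,0,-1]'
```

```text
time: 0.65
tool_pos: [398.9, -321.0, 226.1]
tcp_rot: [-3.14, -0.0, 0.294]
contact_force: [0.7, -0.9, -0.4]
grip_width: 56.8
time: 1.15
tool_pos: [541.5, -148.2, 225.3]
tcp_rot: [-3.14, -0.001, 0.297]
contact_force: [-0.0, -0.4, 0.7]
grip_width: 16.7
```

```bash
python3 -m inch '[0,4,2,0,0,0,-1, 0,6.5,4,0,0,0,-1, 0,6.5,4,0,0,0,-1, 0,6.5,4,0,0,0,-1, 0,6.5,4,0,0,0,-1]'
python3 - <<'E'
from h import *
import pickle
c=bot.calibration("wrist"); o=bot.get_obs(); im=bot.capture("wrist")
pickle.dump(c,open("c1.pkl","wb")); cv2.imwrite("pics/w1.png",im[:,:,::-1]); print(o["tool_pos"],o["tcp_rot"],c["cam_to_world"].round(3))
E
```

```text
time: 1.65
tool_pos: [541.0, -84.1, 264.2]
tcp_rot: [-3.139, 0.001, 0.296]
contact_force: [-0.1, 0.6, -1.1]
grip_width: 0.4
[540.98033692 -84.08801028 264.23961991] [-3.13909378e+00  8.91917146e-04  2.95686085e-01] [[ 2.91000e-01 -9.26000e-01 -2.41000e-01  6.05780e+02]
 [-9.57000e-01 -2.82000e-01 -7.10000e-02 -6.37770e+01]
 [-2.00000e-03  2.51000e-01 -9.68000e-01  4.22659e+02]
 [ 0.00000e+00  0.00000e+00  0.00000e+00  1.00000e+00]]
```

View pics/w1.png

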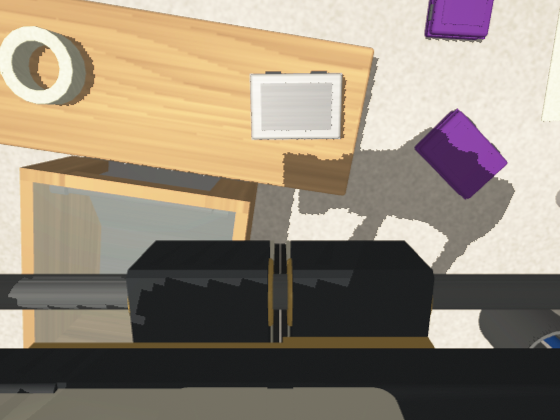

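Run:
```python
from h import *
i=bot.capture("scene")[:,:,::-1]
cv2.imwrite("pics/s2.png",cv2.resize(i[60:240,170:410],(800,600),interpolation=cv2.INTER_CUBIC))
i=cv2.imread("pics/scene0.png")[60:160,20:140]
cv2.imwrite("pics/s3.png",cv2.resize(i,(720,600),interpolation=cv2.INTER_CUBIC))
```

```text
(no output)
```

View pics/s2.png

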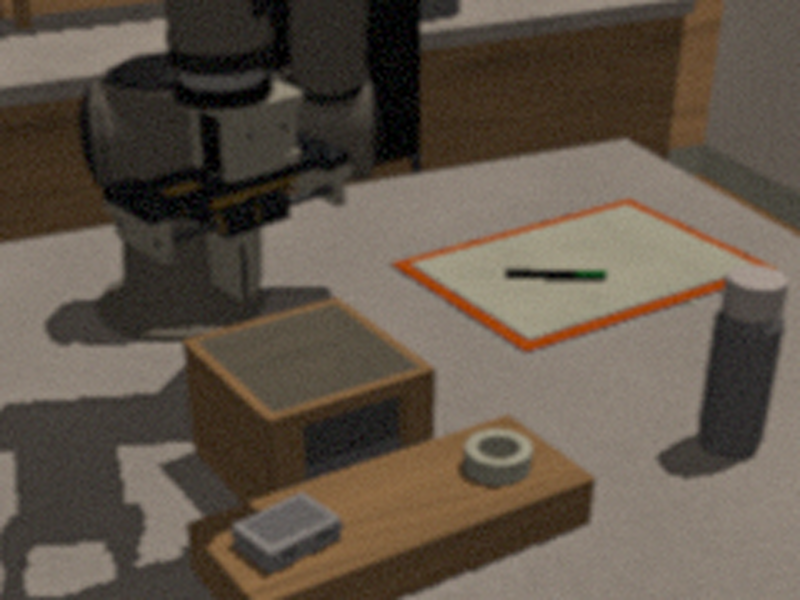

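View pics/s3.png

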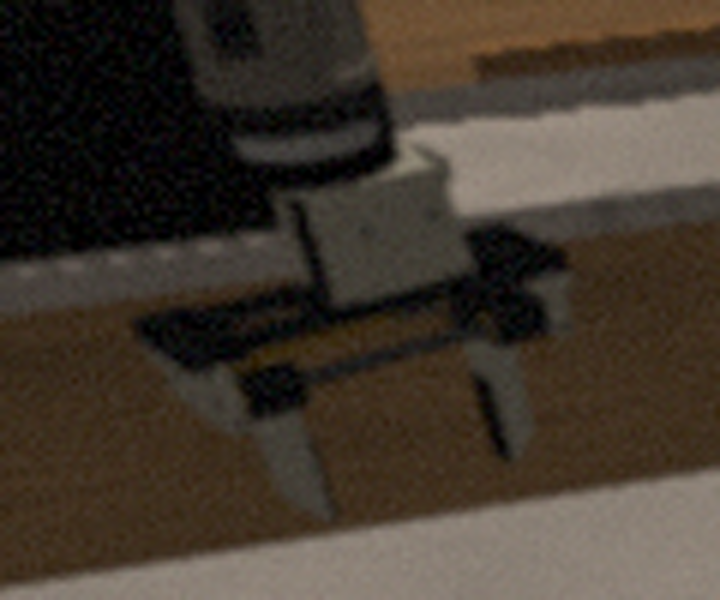

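Run:
```python
from h import *
import pickle
c=pickle.load(open("c1.pkl","rb"))
i=cv2.imread("pics/w1.png"); cv2.imwrite("pics/w1c.png",cv2.resize(i[30:210,200:400],(800,720)[0:2],interpolation=cv2.INTER_CUBIC)[:600])
th,t=-2.999,np.array([518.0,26.6]);R=np.array([[np.cos(th),-np.sin(th)],[np.sin(th),np.cos(th)]])
Wt=p2w("",[(251,74),(340,73),(342,138),(252,137)],79,c)
t2,tt,R2,e2=rigid([(-28,-40),(-28,40),(28,40),(28,-40)],Wt);print("tin",t2,tt,e2,"in box",(tt-t)@R,t2-th)
print("landing corners box",(p2w("",[(374,48),(346,194)],55,c)[:,:2]-t)@R)
print("tape",(p2w("",[(40,65)],79,c)[:,:2]-t)@R)
print("box top front corners",(p2w("",[(21,168),(254,203)],132,c)[:,:2]-t)@R)
```

```text
tin -2.835208769951921 [611.79871693 -76.35224131] 1.980788481583346 in box [-78.21620686 115.2370959 ] 0.16379123004807905
landing corners box [[-139.474042    177.52068151]
 [  -2.55296949  178.93190815]]
tape [[ -78.50063054 -107.53124672]]
box top front corners [[  0.58208784 -90.26143293]
 [  0.76415795  92.13823373]]
```

View pics/w1c.png

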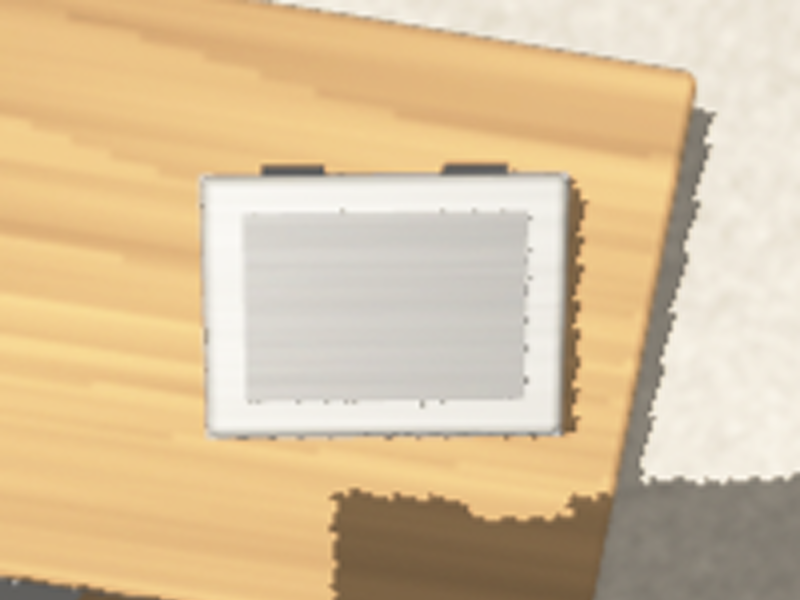

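```bash
python3 -m inch '[3,-2,-2,0,0,0,-1, 6,-4,-5,0,0,0,-1, 9.2,-5.9,-9,0,0,0,-1, 9.2,-5.9,-13,0,0,0,-1, 9.2,-5.9,-13,0,0,0,-1]'
python3 - <<'E'
from h import *
import pickle
c=bot.calibration("wrist"); o=bot.get_obs(); im=bot.capture("wrist")
pickle.dump(c,open("c2.pkl","wb")); cv2.imwrite("pics/w2.png",im[:,:,::-1]); print(o["tool_pos"],o["tcp_rot"], w2p("",o["tool_pos"],c))
E
```

```text
time: 2.25
tool_pos: [629.2, -143.7, 126.3]
tcp_rot: [-3.13, 0.013, 0.293]
contact_force: [-1.2, -0.1, -0.6]
grip_width: 0.5
[ 629.15178733 -143.67193865  126.29734356] [-3.13029965  0.01266081  0.29272904] [[281.84601191 264.09927319]]
```

View pics/w2.png

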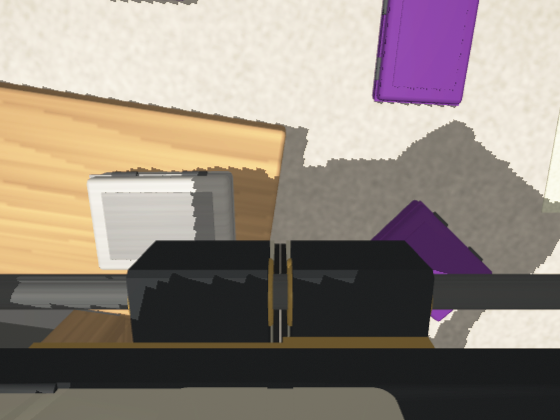

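```bash
python3 -m inch '[0.4,0.1,-2,0,0,0,-1, 0.4,0.1,-4.5,0,0,0,-1, 0.4,0.1,-6.4,0,0,0,-1, 0.4,0.1,-6.4,0,0,0,-1, 0.4,0.1,-6.4,0,0,0,-1]'
python3 - <<'E'
from h import *
o=bot.get_obs(); print(o["tool_pos"],o["tcp_rot"],o["contact_force"])
i=bot.capture("scene")[:,:,::-1]
cv2.imwrite("pics/s4.png",cv2.resize(i[130:265,205:385],(800,600),interpolation=cv2.INTER_CUBIC))
E
```

```text
time: 2.8
tool_pos: [635.6, -143.1, 69.3]
tcp_rot: [-3.136, 0.005, 0.293]
contact_force: [0.2, -0.5, 0.1]
grip_width: 0.9
[ 635.64556733 -143.08659071   69.28933043] [-3.13564684  0.00523574  0.29324955] [ 0.241527   -0.51255577  0.12715711]
```

View pics/s4.png

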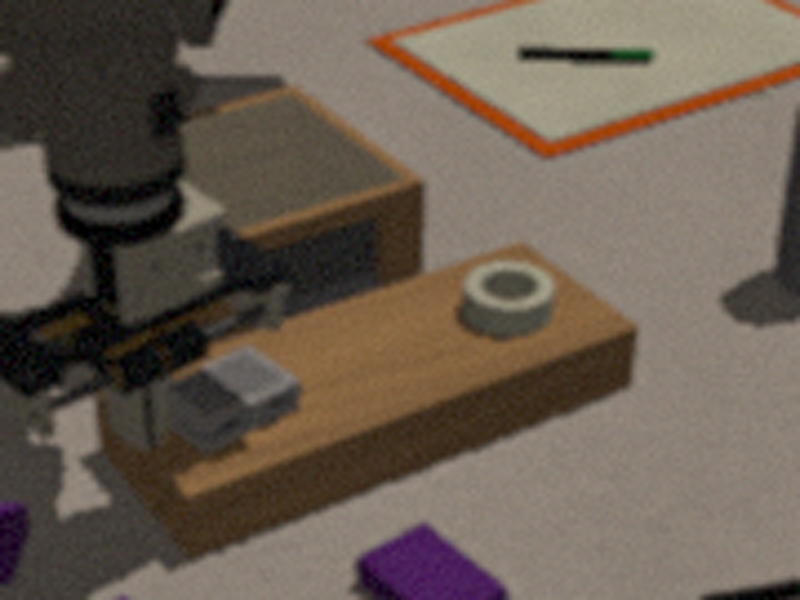

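```bash
python3 -m inch '[-0.1,0.4,-0.6,0,0,0,-1, -0.4,1.2,-0.7,0,0,0,-1, -0.7,2.0,-0.7,0,0,0,-1, -0.9,2.8,-0.7,0,0,0,-1, -1.1,3.6,-0.7,0,0,0,-1]'
python3 - <<'E'
from h import *
o=bot.get_obs(); print(o["tool_pos"],o["tcp_rot"],o["contact_force"])
i=bot.capture("top")[:,:,::-1]
cv2.imwrite("pics/t5.png",cv2.resize(i[165:315,195:345],(600,600),interpolation=cv2.INTER_CUBIC))
cv2.imwrite("pics/w5.png",bot.capture("wrist")[:,:,::-1])
E
```

```text
time: 3.35
tool_pos: [625.0, -106.4, 63.0]
tcp_rot: [-3.137, 0.004, 0.294]
contact_force: [-0.0, -1.7, 1.7]
grip_width: 0.1
[ 624.9549262  -106.44363606   62.98909857] [-3.13674838  0.00395866  0.29359177] [-0.04812735 -1.66991428  1.70209219]
```

View pics/w5.png

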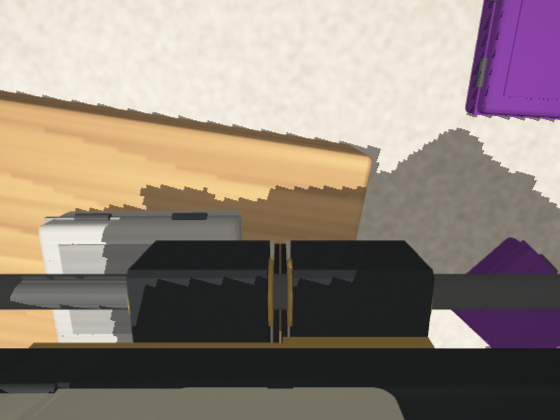

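View pics/t5.png

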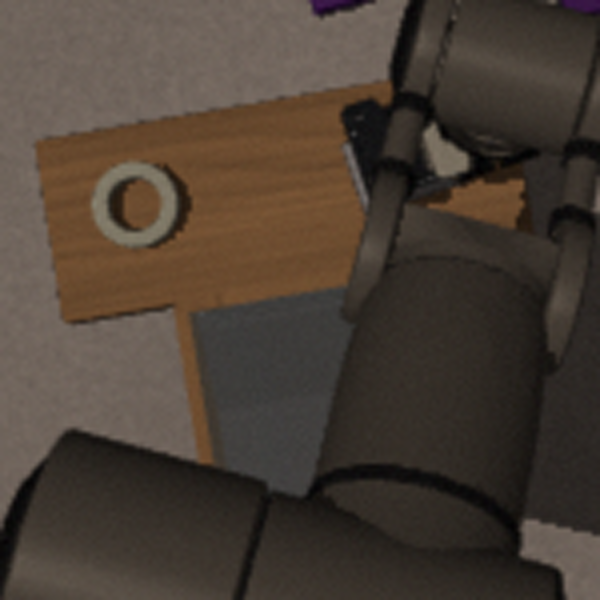

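```bash
cat >> h.py <<'E'
TH,T0=-2.999,np.array([518.0,26.6]);RB=np.array([[np.cos(TH),-np.sin(TH)],[np.sin(TH),np.cos(TH)]])
def box(w): return (np.atleast_2d(w)[:,:2]-T0)@RB
def tin_edge(pl,pr,c=None):  # far (x_t=-28) top corners: left (y=-40), right (y=+40)
    W=p2w("wrist",[pl,pr],79,c); B=box(W); d=B[1]-B[0]; a=np.arctan2(-d[0],d[1])
    n=np.array([np.cos(a),np.sin(a)]); m=B.mean(0)+28*n
    print("len",np.hypot(*d).round(1),"yaw",a.round(3),"centre",m.round(1),"tcp",box(bot.get_obs()["tool_pos"]).round(1))
E
python3 - <<'E'
from h import *
tin_edge((41,222),(241,213))
E
```

```text
len 79.0 yaw 0.2 centre [-77.3  92.7] tcp [[-86.7 145.9]]
```

```bash
python3 -m inch '[-0.25,0.9,0,0,0,-1,-1, -0.5,1.8,0,0,0,-2,-1, -0.75,2.7,0,0,0,-3,-1, -1.0,3.6,0,0,0,-4.5,-1, -1.2,4.5,0,0,0,-6,-1]'
python3 - <<'E'
from h import *
o=bot.get_obs(); print(o["tool_pos"],o["tcp_rot"],o["contact_force"])
cv2.imwrite("pics/w6.png",bot.capture("wrist")[:,:,::-1])
E
```

```text
time: 3.95
tool_pos: [612.4, -60.3, 62.5]
tcp_rot: [-3.135, 0.005, 0.189]
contact_force: [0.4, -1.3, 0.4]
grip_width: 0.1
[612.40103292 -60.26598791  62.51006086] [-3.13543343  0.00515788  0.18884156] [ 0.38788177 -1.34899312  0.37649791]
```

View pics/w6.png

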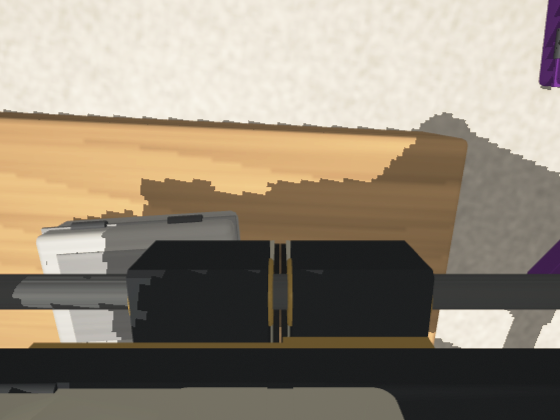

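Run:
```python
from h import *
tin_edge((39,232),(239,213))
```

```text
len 80.0 yaw 0.145 centre [-75.1  44.3] tcp [[-80.9  97.8]]
```

```bash
python3 -m inch '[-0.4,0.9,0,0,0,-1,-1, -0.8,1.7,0,0,0,-2,-1, -1.1,2.6,0,0,0,-2.7,-1, -1.3,3.5,0,0,0,-2.7,-1, -1.5,4.3,0,0,0,-2.7,-1]'
python3 - <<'E'
from h import *
o=bot.get_obs(); print(o["tool_pos"],o["tcp_rot"],o["contact_force"])
cv2.imwrite("pics/w7.png",bot.capture("wrist")[:,:,::-1])
E
```

```text
time: 4.5
tool_pos: [596.8, -15.0, 62.4]
tcp_rot: [-3.134, 0.006, 0.142]
contact_force: [-1.0, -0.8, -0.2]
grip_width: 0.1
[596.75048119 -15.00110421  62.36580659] [-3.13425376  0.00587581  0.141657  ] [-0.95612879 -0.80600364 -0.15285701]
```

View pics/w7.png

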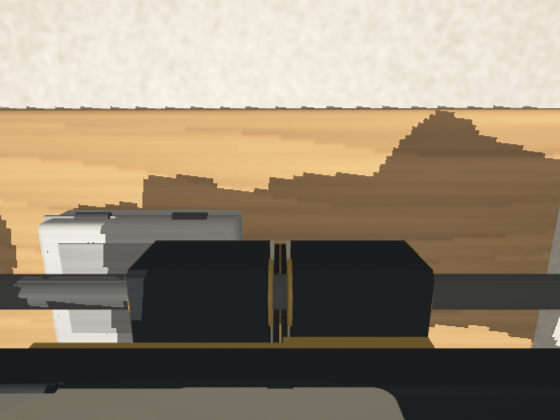

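Run:
```python
from h import *
tin_edge((40,221),(241,213))
# calibration check: landing far edge (z=55)
print(box(p2w("wrist",[(100,109),(500,109)],55)), bot.get_obs()["tool_pos"])
```

```text
len 79.3 yaw 0.043 centre [-70.7  -3.3] tcp [[-71.8  51.1]]
[[-139.44966734  -26.38337171]
 [-139.30797867  143.02491698]] [596.3533818  -13.76721994  62.32891428]
```

```bash
python3 -m inch '[0.2,-1.3,0,0,0,0,-1, 0.2,-1.6,2,0,0,0,-1, 0.6,-1.2,6,0,0,0,-1, 2,0.5,6,0,0,0,-0.5, 4,3,6,0,0,0,-0.5]'
python3 - <<'E'
from h import *
o=bot.get_obs(); print(o["tool_pos"],box(o["tool_pos"]),o["tcp_rot"],o["contact_force"])
E
```

```text
time: 5.05
tool_pos: [637.5, 14.2, 124.2]
tcp_rot: [-3.135, 0.004, 0.14]
contact_force: [0.4, 0.2, -0.1]
grip_width: 12.0
[637.53781909  14.20410827 124.23630206] [[-116.56303631   29.25759544]] [-3.13476283  0.00354687  0.13965057] [ 0.42426864  0.17842547 -0.10883223]
```

```bash
python3 -m inch '[0.9,1.7,0,-1,7,0,-0.5, 1.8,3.4,0,-2,14,0,-0.5, 1.8,3.4,0,-2.8,20,0,-0.5, 1.8,3.4,0,-3.6,25,0,-0.5, 1.8,3.4,0,-3.6,25,0,-0.5]'
python3 - <<'E'
from h import *
o=bot.get_obs(); print(o["tool_pos"],box(o["tool_pos"]),o["tcp_rot"],o["joint_positions"])
cv2.imwrite("pics/w8.png",bot.capture("wrist")[:,:,::-1])
cv2.imwrite("pics/s8.png",cv2.resize(bot.capture("scene")[130:265,205:385,::-1],(800,600)))
E
```

```text
time: 5.55
tool_pos: [655.9, 47.6, 120.1]
tcp_rot: [-3.135, 0.45, 0.14]
contact_force: [-0.1, -1.1, -1.0]
grip_width: 22.7
[655.89290916  47.568033   120.09152864] [[-139.4731834   -1.1592743]] [-3.13525503  0.44966331  0.13967513] [-0.01461067  0.98528452  0.71760509 -0.06367112  1.88399171  1.41205463]
```

View pics/w8.png

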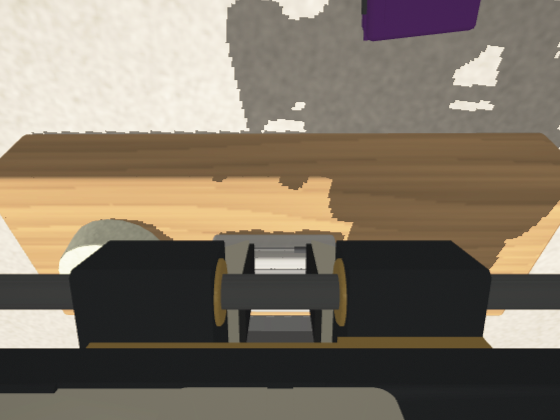

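View pics/s8.png

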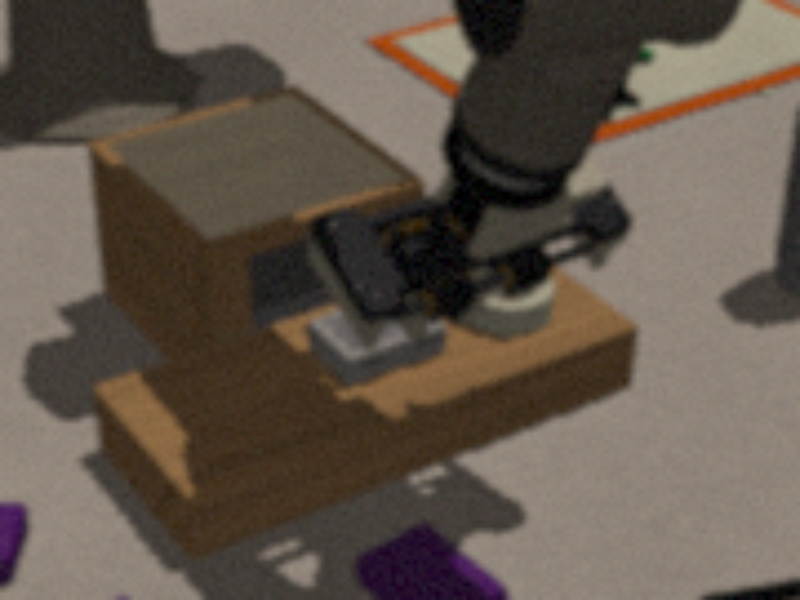

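```bash
python3 - <<'E'
from h import *
tin_edge((215,237),(335,237))
E
python3 -m inch '[0,0,-1.5,0,0,0,-0.5, 0,0,-3,0,0,0,-0.5, 0,0,-4.5,0,0,0,-0.5, 0,0,-5.5,0,0,0,-0.5, 0,0,-5.5,0,0,0,-0.5]'
python3 - <<'E'
from h import *
o=bot.get_obs(); print(o["tool_pos"],box(o["tool_pos"]),o["tcp_rot"],o["contact_force"])
cv2.imwrite("pics/w9.png",bot.capture("wrist")[:,:,::-1])
E
```

```text
len 70.3 yaw -0.002 centre [-84.7  -5.4] tcp [[-139.3   -1. ]]
time: 6.15
tool_pos: [654.7, 47.3, 66.2]
tcp_rot: [-3.135, 0.447, 0.139]
contact_force: [-0.3, -0.2, 0.2]
grip_width: 22.8
[654.66522105  47.33129779  66.18418932] [[-138.22431281   -1.09940842]] [-3.13521238  0.44671031  0.13909557] [-0.31346465 -0.19359334  0.19751824]
```

View pics/w9.png

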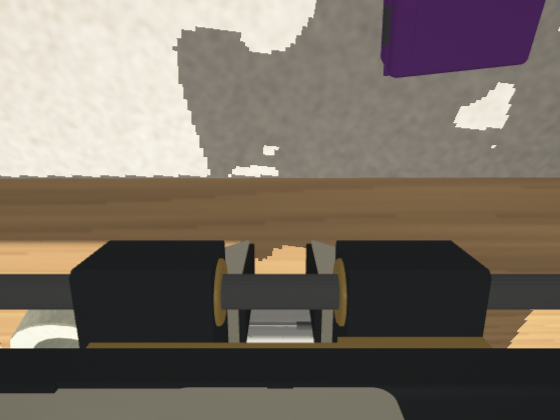

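```bash
python3 -m inch '[-1,0.1,0,-0.2,2,0,-0.5, -2,0.0,0,-0.4,4,0,-0.5, -3,-0.1,0,-0.8,6,0,-0.5, -4,-0.25,0,-1.1,8,0,-0.5, -4.8,-0.4,0,-1.1,8,0,-0.5]'
python3 - <<'E'
from h import *
o=bot.get_obs(); print(o["tool_pos"],box(o["tool_pos"]),o["tcp_rot"],o["contact_force"])
cv2.imwrite("pics/s10.png",cv2.resize(bot.capture("scene")[130:265,205:385,::-1],(800,600)))
cv2.imwrite("pics/w10.png",bot.capture("wrist")[:,:,::-1])
E
```

```text
time: 6.7
tool_pos: [606.5, 43.4, 66.4]
tcp_rot: [-3.135, 0.589, 0.14]
contact_force: [1.8, 0.0, 1.2]
grip_width: 23.1
[606.48073195  43.42512212  66.40207914] [[-89.97374745  -4.08037136]] [-3.13500868  0.58931576  0.13957586] [1.83206528 0.01914475 1.22842456]
```

View pics/s10.png

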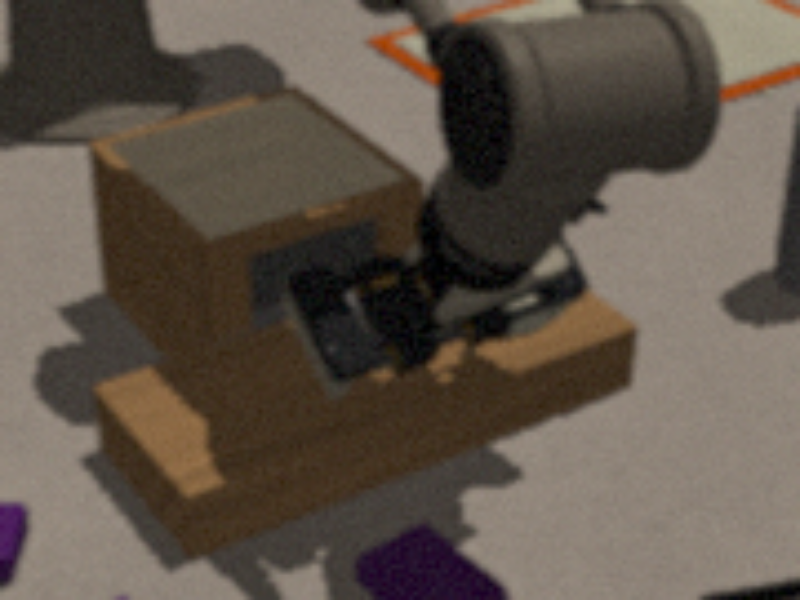

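View pics/w10.png

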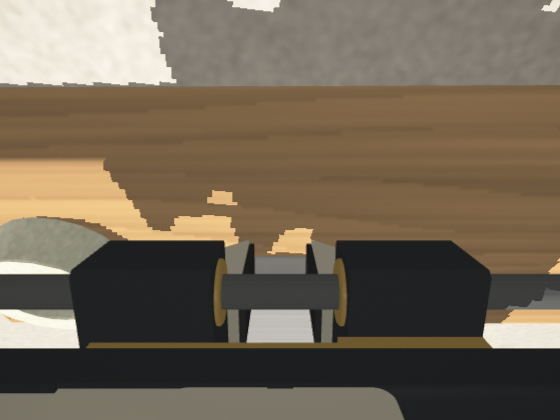

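```bash
python3 -m inch '[-1,-0.14,0,0,0,0,-0.5, -2,-0.28,0,0,0,0,-0.5, -3,-0.42,0,0,0,0,-0.5, -4,-0.57,0,0,0,0,-0.5, -5,-0.71,0,0,0,0,-0.5]'
python3 - <<'E'
from h import *
o=bot.get_obs(); print(o["tool_pos"],box(o["tool_pos"]),o["tcp_rot"],o["contact_force"])
cv2.imwrite("pics/s11.png",cv2.resize(bot.capture("scene")[130:265,205:385,::-1],(800,600)))
E
```

```text
time: 7.3
tool_pos: [556.0, 36.1, 67.3]
tcp_rot: [-3.135, 0.589, 0.139]
contact_force: [-0.3, -1.2, -0.8]
grip_width: 23.1
[556.03834641  36.0934751   67.34313799] [[-39.00140781  -3.99149796]] [-3.13515728  0.58865356  0.13922726] [-0.34136995 -1.15433186 -0.82846608]
```

View pics/s11.png

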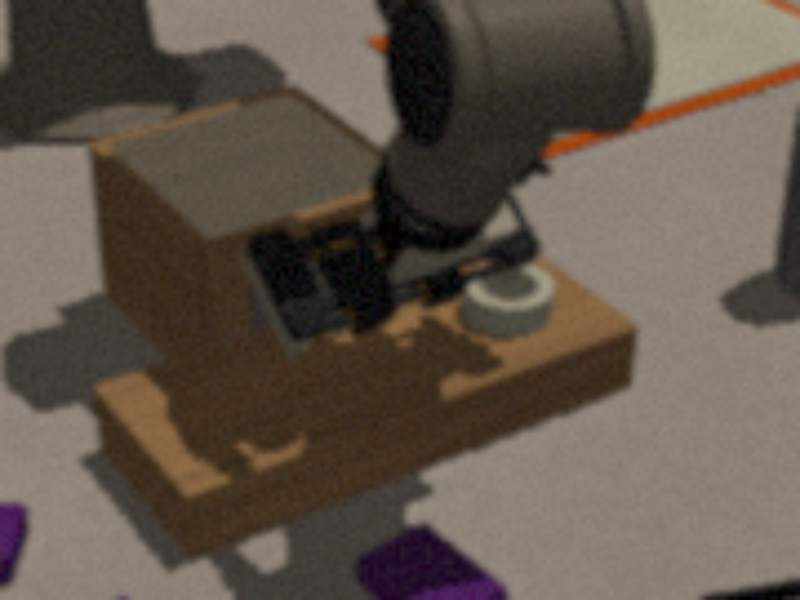

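```bash
python3 -m inch '[-0.5,-0.07,0,0,0,0,-0.5, -1,-0.14,0,0,0,0,-0.5, -1.5,-0.21,0,0,0,0,-0.5, -2,-0.28,0,0,0,0,-0.5, -2.5,-0.35,0,0,0,0,-0.5]'
python3 - <<'E'
from h import *
o=bot.get_obs(); print(o["tool_pos"],box(o["tool_pos"]),o["tcp_rot"],o["contact_force"])
cv2.imwrite("pics/t12.png",cv2.resize(bot.capture("top")[165:315,195:345,::-1],(600,600)))
cv2.imwrite("pics/w12.png",bot.capture("wrist")[:,:,::-1])
E
```

```text
time: 7.85
tool_pos: [529.5, 32.4, 67.6]
tcp_rot: [-3.135, 0.59, 0.139]
contact_force: [-0.1, 0.0, 0.4]
grip_width: 22.7
[529.50199646  32.43636871  67.56525617] [[-12.21466729  -4.1425868 ]] [-3.13501361  0.5903233   0.13924516] [-0.14110187  0.02535939  0.37550471]
```

View pics/t12.png

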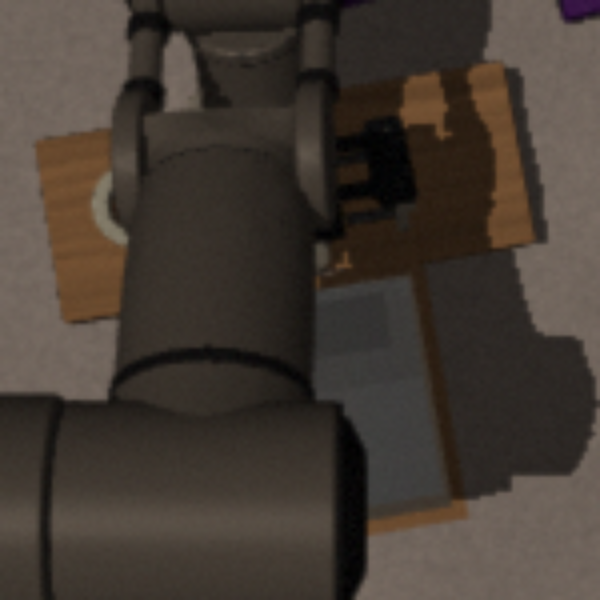

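View pics/w12.png

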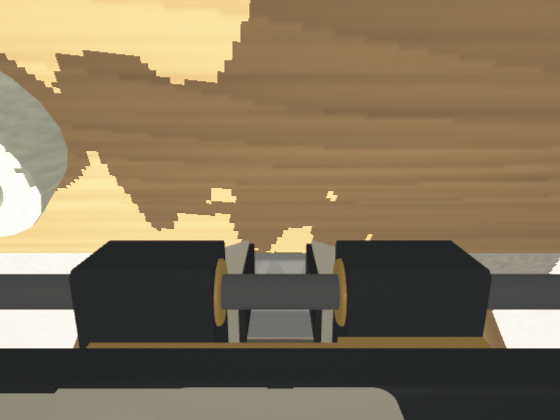

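```bash
python3 -m inch '[-0.4,-0.06,0,0,0,0,-0.5, -0.8,-0.11,0,0,0,0,-0.5, -1.2,-0.17,0,0,0,0,-0.5, -1.2,-0.17,0,0,0,0,-0.5, -1.2,-0.17,0,0,0,0,-0.5]'
python3 - <<'E'
from h import *
f=lambda L:np.array([(195+(x+.5)/4-.5,165+(y+.5)/4-.5) for x,y in L])
print(box(p2w("top",f([(388,290),(388,345)]),79)))
o=bot.get_obs(); print(o["tool_pos"],box(o["tool_pos"]),o["tcp_rot"],o["contact_force"])
cv2.imwrite("pics/t13.png",cv2.resize(bot.capture("top")[165:315,195:345,::-1],(600,600)))
E
```

```text
time: 8.45
tool_pos: [517.2, 30.7, 67.8]
tcp_rot: [-3.135, 0.591, 0.139]
contact_force: [-0.4, 0.9, 0.1]
grip_width: 22.8
[[16.3987797  62.2353434 ]
 [56.05457059 55.33597872]]
[517.17921664  30.69639819  67.76406542] [[ 0.23031427 -4.17146483]] [-3.1349273   0.59096618  0.13916669] [-0.39171582  0.9432739   0.11672978]
```

View pics/t13.png

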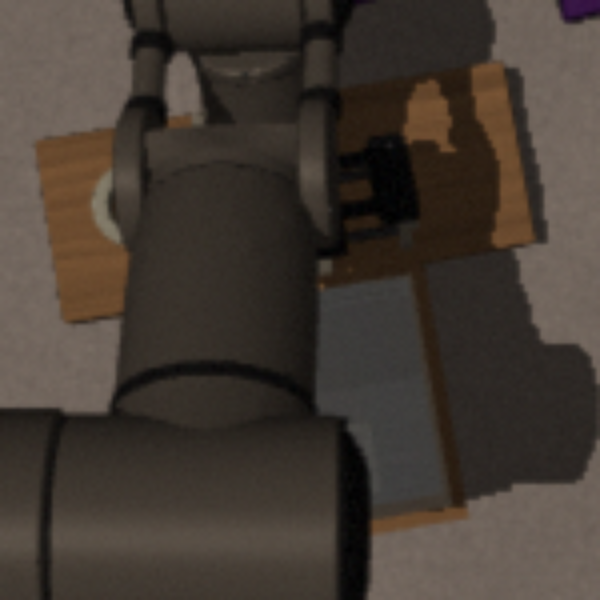

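```bash
python3 -m inch '[2,0.28,0.1,0,0,0,-0.5, 4.5,0.64,0.3,0,0,0,-0.5, 7,1,2,0,0,0,-0.5, 9,1.3,5,0,0,0,-0.5, 10,1.4,9,0,0,0,-0.5]';  python3 -m inch '[1,-3,3,0,-5,0,-0.5, 1,-7,5,0,-10,0,-0.5, 1,-11,5,0,-15,0,-0.5, 0,-15,5,0,-20,0,-0.5, 0,-19,5,0,-20,0,-0.5]'; python3 -m inch '[0,-4,1,0,0,0,-0.5, 0,-8,1,0,0,0,-0.5, 0,-10,1,0,0,0,-0.5, 0,-10,1,0,0,0,-0.5, 0,-10,1,0,0,0,-0.5]'
python3 - <<'E'
from h import *
o=bot.get_obs(); print(o["tool_pos"],box(o["tool_pos"]),o["tcp_rot"],o["contact_force"])
cv2.imwrite("pics/t14.png",cv2.resize(bot.capture("top")[165:315,195:345,::-1],(600,600),interpolation=cv2.INTER_CUBIC))
cv2.imwrite("pics/s14.png",cv2.resize(bot.capture("scene")[130:265,205:385,::-1],(800,600),interpolation=cv2.INTER_CUBIC))
E
```

```text
time: 9.0
tool_pos: [617.6, 45.0, 156.5]
tcp_rot: [-3.134, 0.594, 0.14]
contact_force: [0.7, -0.2, -0.2]
grip_width: 23.1
time: 9.5
tool_pos: [614.1, -145.7, 207.3]
tcp_rot: [3.101, 0.249, 0.12]
contact_force: [1.1, 0.1, -0.6]
grip_width: 22.9
time: 10.0
tool_pos: [614.2, -245.0, 216.7]
tcp_rot: [3.102, 0.25, 0.12]
contact_force: [-0.5, 0.4, -0.3]
grip_width: 22.9
[ 614.163771   -244.95647051  216.6554187 ] [[-56.59692254 282.46623849]] [3.10202265 0.24966111 0.11986156] [-0.46439843  0.3945766  -0.26346959]
```

View pics/t14.png

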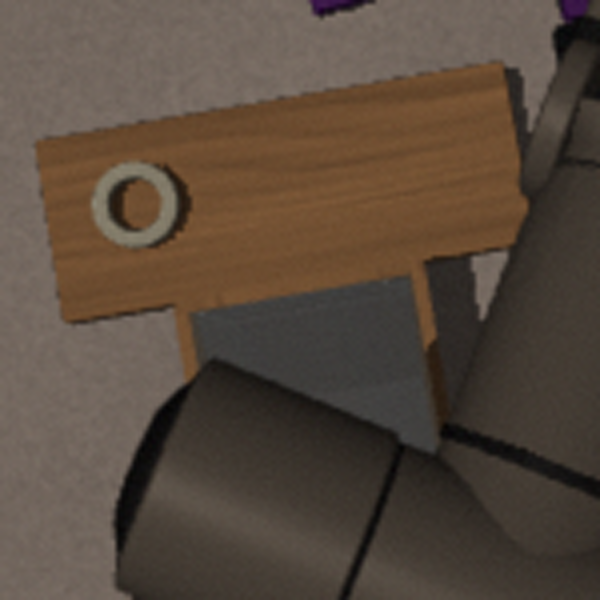

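View pics/s14.png

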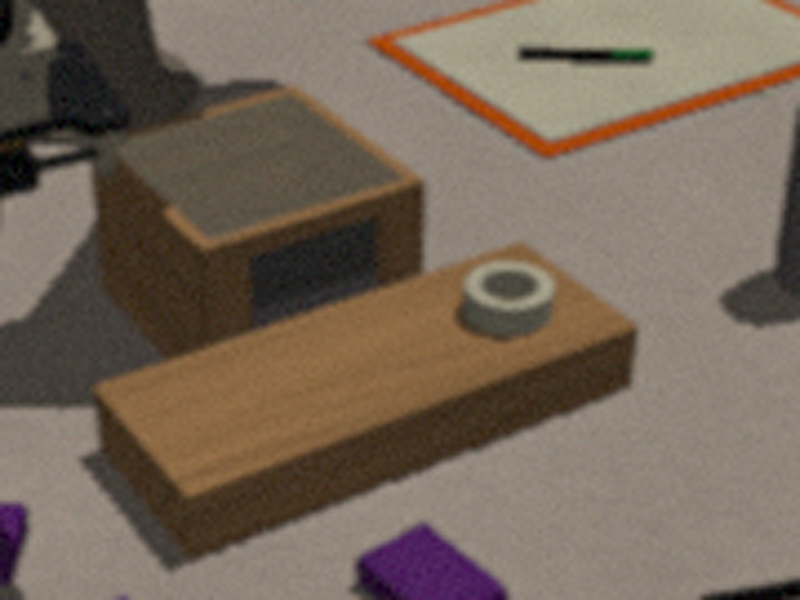

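```bash
python3 -m inch '[-3,-2,3,0,0,0,-0.5, -6,-4,5,0,0,0,-0.5, -10,-6,5,0,0,0,-0.5, -14,-7,5,0,0,0,-0.5, -18,-8,5,0,0,0,-0.5]'; python3 -m inch '[-4,-2.5,0,0,0,0,-0.5, -8,-5,0,0,0,0,-0.5, -12,-7.5,0,0,0,0,-0.5, -15,-10,0,0,0,0,-0.5, -15,-10,0,0,0,0,-0.5]';python3 - <<'E'
from h import *
o=bot.get_obs(); print(o["tool_pos"],o["contact_force"],abs(o["dq"]).max())
im=bot.capture("top")[:,:,::-1]; cv2.imwrite("pics/t15f.png",im)
cv2.imwrite("pics/t15.png",cv2.convertScaleAbs(cv2.resize(im[165:315,195:345],(600,600),interpolation=cv2.INTER_CUBIC),alpha=1.8))
im=bot.capture("scene")[:,:,::-1]; cv2.imwrite("pics/s15f.png",im)
cv2.imwrite("pics/s15.png",cv2.convertScaleAbs(cv2.resize(im[145:220,220:320],(800,600),interpolation=cv2.INTER_CUBIC),alpha=2))
E
```

```text
time: 10.6
tool_pos: [433.5, -322.8, 267.2]
tcp_rot: [3.102, 0.249, 0.124]
contact_force: [0.5, -0.9, -0.2]
grip_width: 22.9
time: 11.1
tool_pos: [281.2, -423.9, 267.7]
tcp_rot: [3.1, 0.25, 0.121]
contact_force: [0.7, -0.2, -1.3]
grip_width: 22.9
[ 281.1521075  -423.90219179  267.694867  ] [ 0.69188715 -0.17292834 -1.2574108 ] 0.07322543616107798
```

View pics/t15.png

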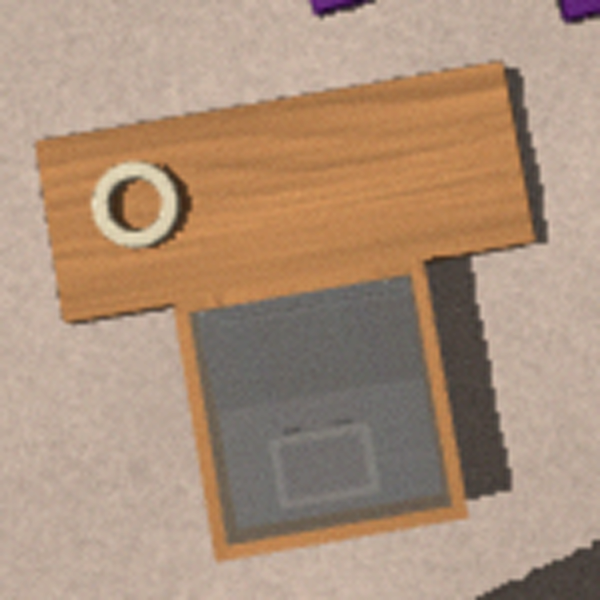

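View pics/s15.png

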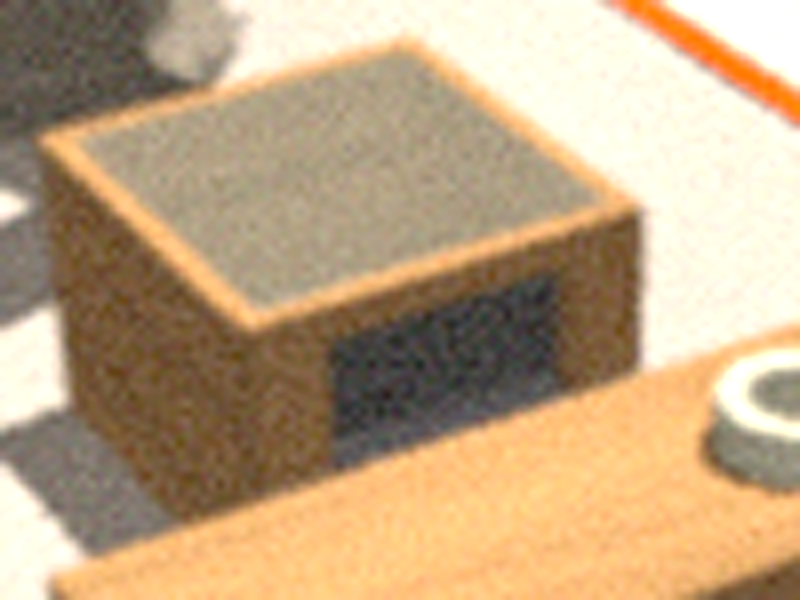

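View pics/t15f.png

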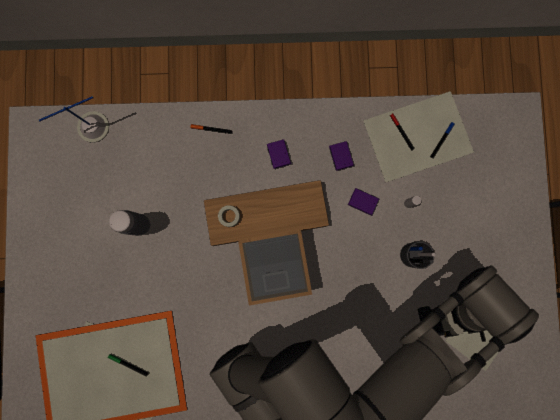

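```bash
python3 -m inch '[0,0,0,0,0,0,-0.5, 0,0,0,0,0,0,-0.5, 0,0,0,0,0,0,-0.5, 0,0,0,0,0,0,-0.5, 0,0,0,0,0,0,-0.5]'
python3 - <<'E'
from h import *
f=lambda L:np.array([(195+(x+.5)/4-.5,165+(y+.5)/4-.5) for x,y in L])
B=box(p2w("top",f([(272,440),(370,420),(377,485),(284,507)]),34)); print(B.round(),B.mean(0), np.linalg.norm(B-np.roll(B,1,0),axis=1))
a=cv2.imread("pics/scene0.png").astype(int)[175:215,255:295];b=cv2.imread("pics/s15f.png").astype(int)[175:215,255:295]
print("mouth diff",abs(a-b).mean()); a=cv2.imread("pics/top0.png").astype(int);b=cv2.imread("pics/t15f.png").astype(int)
print("tape diff",abs(a-b)[200:235,212:245].mean(),"tumbler",abs(a-b)[200:240,100:160].mean(),"glue/pen",abs(a-b)[190:270,400:440].mean())
print(abs(bot.get_obs()["dq"]).max()); bot.close_job()
E
```

```text
time: 11.7
tool_pos: [284.3, -421.9, 267.3]
tcp_rot: [3.102, 0.248, 0.124]
contact_force: [0.4, 0.7, -0.5]
grip_width: 23.0
[[111. -42.]
 [109.  33.]
 [158.  30.]
 [162. -41.]] [135.19985283  -4.89757819] [50.69279645 75.30405757 48.74515117 71.7068242 ]
mouth diff 4.8175
tape diff 2.2565656565656567 tumbler 2.435277777777778 glue/pen 2.4165625
0.0064492504312322115
the job is handed in; nothing more can be done
```

I pushed the tin along the landing with the shut fingers until it was in front of the mouth. I then squared it up and pushed it through the flap with two slightly spread, tilted fingers, drew back clear, and handed the job in at about 11.7 s.

**Tin:** the last top view, looking through the clear roof, shows it flat on the box floor. Its centre is at about x = 135 mm, y = -5 mm in the box frame. I assumed the floor height for that figure, and the measured outline came out about 5–8 mm short on its sides.

**Bystanders:** the tape, tumbler, pen cup and glue stick look the same as at the start, with only about 2.3 grey levels of difference in the top view.

**Flap:** I could only judge it by eye from the scene camera, where the mouth looks as it did at the start. The pixel comparison there was less clean (4.8 grey levels against about 2.3 elsewhere). I didn't track down why, and the flap angle itself was not measured.

**Robot:** the arm was at rest and touching nothing, and the highest force I read during the pushes was about 2.5 N.

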